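# Change the ball feeder over to its empty lane

## Robot

A 7-joint arm with a two-finger parallel gripper is mounted at the origin on the work surface. World frame = base frame: x ahead of the robot, y to its left, z up, the work surface at z = 0. Lengths are in m, angles in rad, forces in N, time in s.
With the tool pointing down it reaches from about 0.4 to 0.85 m from the base axis. Payload 6.9 kg.
Tool frame: the origin (TCP) lies at the very end of the fingers, on their centre line; the grasp point (between the pads) lies 19 mm behind it; z points along the fingers, y is the direction in which the jaws open and shut (so a half turn about z gives the same grasp; the last joint's range is limited). The gripper opens to 85 mm and grips with 20 to 120 N. Pads are 22 mm wide; open, the fingers measure 114 mm over their backs; the gripper's body (76 mm by 85 mm) begins 54 mm behind the grasp point. The pads swing forward as they close: fully open they stand 13 mm farther back than shut.
Start: joints at [-1.181, 0.507, -0.238, 1.5, 0.126, 1.149, -0.155], TCP at [0.176, 0.6, 0.231] pointing down, gripper open.
Joint ranges: [-3.08, 3.08], [-0.24, 2.05], [-1.43, 1.35], [0, 2.5], [-1.52, 4.66], [0.17, 1.96], [-2.89, 2.89]. Speed limits (rad/s): [2.39, 2.39, 3.14, 3.14, 3.14, 3.14, 3.14].

## Interface

Orientations are given as [roll, pitch, yaw] about the fixed x, y, z axes, in that order (R = Rz(yaw) Ry(pitch) Rx(roll)).
In Python, from bench import monitor, optics, workorder gives the robot as it stands. The module is installed in compiled form; this text tells all that it offers.
- The arm moves only by the tool apply_moves, never from a script. Its argument "deltas" is text: rows parted by semicolons, each of 6 numbers parted by spaces: the shift along the world's x, y, z as a fraction of full scale, then the turn, a rotation vector about the world's x, y, z as a fraction of full scale. In form: x y z ax ay az; .... A call has 1 to 5 rows; each row is the pose to reach, as a shift and turn from the pose measured when the call began, turning the shorter way round; what a row does not reach only later rows make up. Full scale, the value 1, is 600 mm for a shift and pi rad for a turn. A row lasts 1/8 s, in which the tool goes at most 62.5 mm and 10.7 degrees, less where a joint would pass 70% of its speed; a pose out of reach is approached as far as the arm can. A call with a number of a shift or a turn outside -1 to 1 is refused whole. A call with a gripper value outside its range is refused whole. "fingers" is the finger opening in mm, from 0 to 85.4, set as the call begins (left out, the last holds). The fingers move at their own pace and stop on an object; "force" is the grip in N (left out, the last holds). Time passes only in rows, so rows that repeat a pose let the fingers close. It gives the time, the measured TCP pose, the force and the opening at its end, in the units of the state.
- monitor.read_state(): the state, without advancing time (a new reading comes with each control period).
- optics.capture(name): name is "side" or "top" or "wrist"; returns (picture, depth): 480x640x3 uint8, red, green, blue; 480x640 float32, m along the optical axis (not along the pixel's ray), 0 where there is no reading.
- optics.calibration(name): a dict with "fx", "fy", "cx", "cy" (pixels), "pose" (4x4, takes a point from camera to world coordinates). Camera axes: x right, y down, z forward; pixel columns grow to the right and rows downward; lengths in m; the calibration is good to about 2 mm. A picture is of the moment at which its call begins: read the wrist's pose just before it. calibration takes no time and is no camera call; for the wrist camera it gives the pose at the moment of the call.
- workorder.job_done(): hands the job in, once; it reports no verdict.
The state is a dict: "time": time; "q": joint angles; "dq": joint speeds; "tau": joint torques, N m; "tcp_pos": TCP position; "tcp_rot": TCP orientation; "wrist_force": force on the tool from outside, world axes, zero at the start; "ft_torque": the same for the moment, N m; "gripper_width": opening from 0.0 (shut) to 1.0 (fully open).
Only numpy, scipy, OpenCV 4.12 (cv2) and the standard library are available. Lean on these libraries where they do the work, as an engineer would, in place of code of your own. Each camera call takes 0.05 s, during which the arm holds its last target.

## Task

The left lane of the ball feeder is full and four steel balls are waiting behind it. With the fingertips, push the red shutter of the empty right lane fully home, then press down the raised right end of the blue rocker so that the seesaw gate tips fully over and the four waiting balls roll down into the right lane and stay there. Do not touch the balls themselves, leave the full lane and its shutter as they are, pick nothing up, and do not disturb the other things on the bench.

Things in the scene. Friction and masses are not known exactly. Their poses are not given: they have to be found in the camera images.
- feeder: Black ball feeder fixed to the table; base plate 135 x 330 x 12 mm. Origin: centre of its underside, on the table. x points from its front (rocker, robot's side) to its back (inlet channel, empty aluminium supply tray out to x = 188 mm, 170 mm high), y along the lanes to the LEFT lane, z up; right is -y. Gate pivot: axis along x at y = 0, z = 127.5 mm. Overall 360 mm wide.
- lane_right (a point): Middle of the floor of the empty right lane, at feeder x = 0, y = -84 mm, z = 110 mm. The lane is a black channel along feeder y, 27 mm wide, walls 18 mm high, open above, from y = -36 mm (gate; floor 116 mm above the table) falling at 8 degrees to its shutter at y = -131 mm (floor 103 mm). It holds four balls. The full left lane is its mirror image.
- gate (a joint): Seesaw gate, rad. 0 = fully over to the left (right end up; starts so), 0.488 = fully over to the right, at its stop. Blue 66 mm floor plate between the lanes, turning with a 183 mm rocker bar parallel to them, 78 mm in front. A brass weight (30 mm dia., top 39 mm over the pivot) on the bar's middle keeps it over on either side; past about 0.35 it falls over by itself. About 1 N on a pad moves it.
- pad_right (a point): Middle of the top face of the rocker's right press pad, a ribbed blue plate 48 mm (feeder x) by 45 mm (feeder y). At feeder x = -78 mm, y = -67 mm; z = 147 mm when raised (gate 0), 114 mm when fully down (gate 0.488): it goes down 33 mm. It is open below and in front.
- pad_left (a point): The same point of the left press pad, at feeder x = -78 mm, y = +67 mm; it is down at the start.
- shutter_right (a joint): Red slide shutter across the outer end of the right lane, m. 0 = pushed home (lane closed, at its stop); grows to 0.039 as it is drawn out to the front, along the feeder's -x. Starts 0.031 to 0.039 drawn out, the lane open. Slides with about 1 N of friction and stays where it is left.
- tab_right (a point): Middle of the top edge of the front face of the right shutter's red upright tab: 36 mm wide (feeder y), 6 mm thick, from 100 to 151 mm above the table, a brass stud 5 mm proud on its front. At feeder y = -162 mm; x = -63 mm when home, less the shutter's opening. Push its front face along the feeder's +x to close. Open space in front of it down to the table.
- shutter_left (a joint): The same shutter on the full left lane (its tab at feeder y = +162 mm). 0 = home; it starts home and must stay so.
- ball1: Steel ball, 24 mm in diameter, 57 g; origin at its centre. One of the four waiting balls: it waits on the gate, next to the full lane. It rolls off by itself when the gate tips to the right.
- ball2: Steel ball, 24 mm in diameter, 57 g; origin at its centre. One of the four waiting balls: it waits on the middle of the gate. It rolls off by itself when the gate tips to the right.
- ball3: Steel ball, 24 mm in diameter, 57 g; origin at its centre. One of the four waiting balls: it waits in the inlet channel, just behind the gate. It rolls off by itself when the gate tips to the right.
- ball4: Steel ball, 24 mm in diameter, 57 g; origin at its centre. One of the four waiting balls: it waits in the inlet channel, last of the queue. It rolls off by itself when the gate tips to the right.
- stored1: Steel ball, 24 mm in diameter; origin at its centre. Number 1 of the four that fill the left lane, counted from the gate; stays there.
- stored2: Steel ball, 24 mm in diameter; origin at its centre. Number 2 of the four that fill the left lane, counted from the gate; stays there.
- stored3: Steel ball, 24 mm in diameter; origin at its centre. Number 3 of the four that fill the left lane, counted from the gate; stays there.
- stored4: Steel ball, 24 mm in diameter; origin at its centre. Number 4 of the four that fill the left lane, counted from the gate; stays there.
- positioner: Loose black and blue micropositioner with brass thumbscrews, 110 x 65 x 78 mm, standing behind the feeder's left lane; origin at the centre of its underside. Leave alone.
- chip_box: Loose black chip box with a clear lid, 53 x 50 x 19 mm, behind the feeder's right lane; origin at the centre of its underside. Leave alone.
- tweezers: Loose steel tweezers, 130 x 18 x 12 mm, lying in front of the feeder's left side; origin at their middle, on the table, x along them to the tips. Leave alone.
- driver: Loose screwdriver with a red handle, 160 mm long, lying at the side; origin at its middle on the table. Leave alone.
- post: Loose steel optics post on a 32 mm foot, 75 mm tall, standing at the side; origin at the centre of its underside. Leave alone.
- clamp_fork: Loose black clamping fork, 90 x 30 x 15 mm, lying at the side; origin at its middle on the table. Leave alone.

How it is judged:
By the outcome, as a careful person would: the job done as asked, in the order asked, and still so for the second after the job is handed in, with the robot touching nothing.
It also fails if it takes over 48 s, if anything falls off the work surface, if the arm or the gripper's body presses on something with over 40 N, if the wrist force passes 120 N, or if a joint passes its speed limit or range.

## Working session

There is one attempt and no reset: what is moved stays moved. The work goes in short steps, Python scripts to look and compute and a tool call to move; the robot and the scene stay as the last step left them, time stands still between calls to the robot, and variables do not carry over. Pictures are saved under pics/ and viewed, and the job is handed in when it is done.

Besides the shell and the picture viewer there is one more tool, called after ">>>" in YAML: its name, and indented under it one key for each argument. apply_moves: Moves the arm, as the interface text tells. Shift numbers are shares of 600 mm and turn numbers shares of pi rad, none past 1 either way. Its arguments: {"type":"object","properties":{"deltas":{"type":"string"},"fingers":{"type":"number"},"force":{"type":"number"}},"required":["deltas"]}

```bash
mkdir -p pics
python3 - <<'E'
from bench import monitor, optics
import cv2,numpy as np
s=monitor.read_state();print(s['time'],s['tcp_pos'],s['tcp_rot'],s['gripper_width'])
for n in['top','side']:
    p,d=optics.capture(n);c=optics.calibration(n);cv2.imwrite(f'pics/{n}0.png',p[:,:,::-1]);np.savez(f'{n}0.npz',p=p,d=d,**c);print(n,c)
E
```

```text
0.0 [0.17554322 0.59930761 0.23042107] [-3.13977619e+00  4.89151061e-05  2.85682938e+00] 1.0028538579434954
top {'fx': 610.0803713527379, 'fy': 610.0803713527379, 'cx': 322.8646337848179, 'cy': 231.6750710815217, 'pose': array([[-0.01008544, -0.98250399,  0.18596828,  0.34721035],
       [-0.99972974,  0.01380298,  0.01870622, -0.00981948],
       [-0.02094586, -0.18572936, -0.98237766,  1.5138434 ],
       [ 0.        ,  0.        ,  0.        ,  1.        ]])}
side {'fx': 550.4809340832687, 'fy': 550.4809340832687, 'cx': 321.334506826526, 'cy': 228.29278929808294, 'pose': array([[-0.94384443, -0.23395676,  0.23328508,  0.30414337],
       [-0.33032727,  0.65444855, -0.68013307,  0.84432227],
       [ 0.00644864, -0.71900023, -0.69497991,  0.97979052],
       [ 0.        ,  0.        ,  0.        ,  1.        ]])}
```

View pics/top0.png

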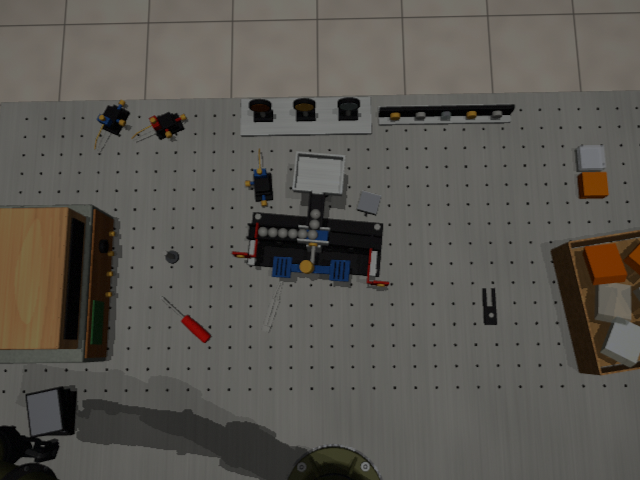

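View pics/side0.png

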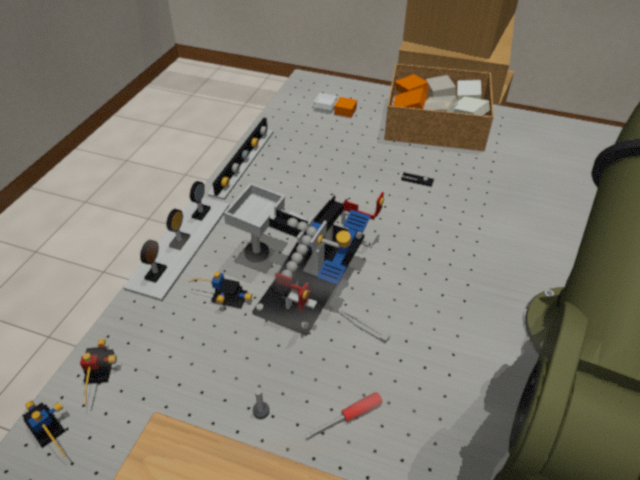

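The top view shows the feeder around (315,250). The right tab is red at about (377,283), the blue pads are at (283,268) and (340,270), and the brass weight is at (306,267). Next I'll measure these.

```bash
cat > h.py <<'E'
import cv2,numpy as np
def load(n):
    z=np.load(n);return z
def pts(z,mask):
    v,u=np.nonzero(mask&(z['d']>0));d=z['d'][v,u]
    c=np.stack([(u-z['cx'])/z['fx']*d,(v-z['cy'])/z['fy']*d,d],1)
    return c@z['pose'][:3,:3].T+z['pose'][:3,3],u,v
def masks(p):
    h=cv2.cvtColor(p,cv2.COLOR_RGB2HSV);H,S,V=[h[...,i].astype(int) for i in range(3)]
    return dict(red=((H<6)|(H>174))&(S>150)&(V>60),blue=(H>100)&(H<125)&(S>120)&(V>50),brass=(H>12)&(H<28)&(S>120)&(V>100))
E
python3 - <<'E'
from h import *
for n in['top','side']:
    z=load(n+'0.npz');p=z['p']
    for k,m in masks(p).items():
        N,L,st,ce=cv2.connectedComponentsWithStats(m.astype(np.uint8))
        for i in range(1,N):
            if st[i,4]<12: continue
            P,u,v=pts(z,L==i)
            if len(P)==0: continue
            md=np.median(P,0)
            if abs(md[1])<.35 and .3<md[0]<.9: print(n,k,st[i],md.round(3),P.min(0).round(3),P.max(0).round(3))
z=load('top0.npz');cv2.imwrite('pics/topz.png',cv2.resize(z['p'][190:300,220:400,::-1],None,fx=4.4,fy=4.4,interpolation=2))
z=load('side0.npz');cv2.imwrite('pics/sidez.png',cv2.resize(z['p'][180:340,220:400,::-1],None,fx=3.7,fy=3.7,interpolation=2))
E
```

```text
top red [255 223   3  15  30] [0.616 0.171 0.13 ] [0.599 0.169 0.118] [0.633 0.174 0.136]
top red [250 239   8  18  34] [0.57  0.176 0.112] [0.557 0.172 0.102] [0.597 0.187 0.116]
top red [368 249   4  15  29] [ 0.551 -0.09   0.129] [ 0.535 -0.096  0.087] [ 0.572 -0.086  0.136]
top red [232 252  16   3  33] [0.558 0.205 0.151] [0.556 0.188 0.146] [0.562 0.223 0.155]
top red [367 265   5  18  36] [ 0.511 -0.086  0.112] [ 0.493 -0.093  0.092] [ 0.533 -0.083  0.118]
top red [373 281  16   3  34] [ 0.489 -0.112  0.152] [ 0.486 -0.129  0.143] [ 0.491 -0.095  0.156]
top red [182 315  28  28 313] [0.395 0.33  0.023] [0.362 0.297 0.008] [0.428 0.364 0.037]
top blue [253 169  13   7  45] [0.771 0.169 0.066] [0.763 0.158 0.055] [0.781 0.189 0.073]
top blue [262 195   3   5  15] [0.72  0.168 0.023] [0.715 0.166 0.014] [0.728 0.171 0.029]
top blue [315 230  13  11 109] [0.601 0.019 0.133] [0.589 0.007 0.007] [0.616 0.035 0.143]
top blue [272 257  29  21 367] [0.53  0.107 0.116] [ 0.506  0.07  -0.   ] [0.555 0.136 0.13 ]
top blue [314 260  36  21 446] [ 0.52  -0.012  0.145] [ 0.494 -0.045  0.004]
[... 1206 characters left out ...]
.717 0.154 0.011] [0.729 0.174 0.028]
side brass [379 197   4   8  19] [ 0.487 -0.107  0.143] [ 0.483 -0.124  0.136] [ 0.489 -0.1    0.151]
side brass [336 230  14  15 154] [0.527 0.056 0.165] [ 0.512 -0.116  0.01 ] [0.587 0.072 0.171]
side brass [317 235   6   9  29] [0.583 0.044 0.13 ] [0.578 0.032 0.12 ] [0.586 0.051 0.135]
side brass [214 272   5   6  25] [0.774 0.173 0.078] [0.769 0.168 0.073] [0.781 0.179 0.082]
side brass [302 289   7   9  34] [0.555 0.21  0.144] [0.552 0.198 0.136] [0.558 0.217 0.149]
side brass [245 293   6   7  33] [0.706 0.169 0.025] [0.701 0.162 0.02 ] [0.714 0.175 0.03 ]
side brass [217 295   7   8  43] [0.753 0.208 0.04 ] [0.747 0.189 0.023] [0.77  0.213 0.047]
```

View pics/topz.png

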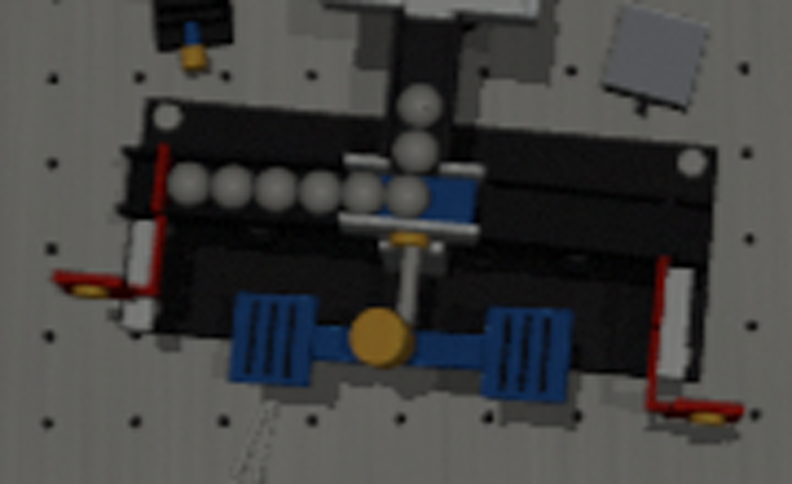

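View pics/sidez.png

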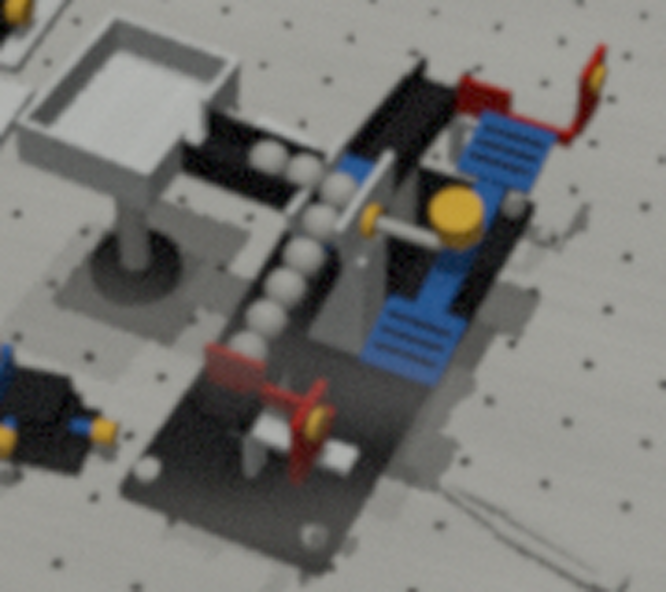

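```bash
cat > fit.py <<'E'
from h import *
from scipy.optimize import least_squares
obs=[]
def ray(z,u,v,h):
    R=z['pose'][:3,:3];t=z['pose'][:3,3];d=R@np.array([(u-z['cx'])/z['fx'],(v-z['cy'])/z['fy'],1]);return (t+d*(h-t[2])/d[2])[:2]
z=load('top0.npz');M=masks(z['p'])
b=cv2.morphologyEx(M['blue'].astype(np.uint8),cv2.MORPH_CLOSE,np.ones((5,5)));b=cv2.morphologyEx(b,cv2.MORPH_OPEN,np.ones((13,13)))
N,L,st,ce=cv2.connectedComponentsWithStats(b)
for i in range(1,N):
    if st[i,4]<150: continue
    c=cv2.minAreaRect(np.argwhere(L==i)[:,::-1].astype(np.float32));print(st[i],c)
    left=c[0][0]<310
    obs.append((ray(z,*c[0],.114 if left else .147),(-.078,.067 if left else -.067),0))
r=M['red']
for (u0,u1,v0,v1,y,k) in[(230,250,248,260,.162,0),(371,392,278,290,-.162,1)]:
    m=np.zeros_like(r);m[v0:v1,u0:u1]=r[v0:v1,u0:u1]
    vv,uu=np.nonzero(m);print(uu.min(),uu.max(),vv.min(),vv.max(),uu.mean(),vv.mean())
    obs.append((ray(z,uu.mean(),vv.mean(),.149),(-.060,y),k))
# base screws, zoom coordinates -> pixels
print([ray(z,220+x/4.4,190+y/4.4,.014).round(4) for x,y in[(167,117),(692,162)]])
def T(p,q,k):
    c,s=np.cos(p[2]),np.sin(p[2]);x=q[0]-k*p[3];return np.array([p[0]+c*x-s*q[1],p[1]+s*x+c*q[1]])
f=lambda p:np.concatenate([T(p,q,k)-o for o,q,k in obs]+[[(p[3]-.035)*.3]])
s=least_squares(f,[.6,.05,-.09,.035]);print(s.x,np.degrees(s.x[2]));print((f(s.x)*1000).round(1))
E
python3 fit.py
```

```text
[273 257  19  20 369] ((282.0, 266.5), (19.0, 18.0), 90.0)
[329 260  20  21 407] ((338.5, 270.0), (20.0, 19.0), 90.0)
232 247 252 254 239.78787878787878 252.96969696969697
371 388 281 283 380.2857142857143 281.9428571428571
[array([0.6721, 0.1819]), array([ 0.6416, -0.1175])]
[ 0.6019247   0.03873646 -0.10644552  0.03597715] -6.098879089199657
[-0.   1.4 -0.4 -1.5  0.4  1.  -0.  -1.   0.3]
```

>>> apply_moves:
  deltas: "0.333 -0.333 0.03 0 0 0.057; 0.333 -0.333 0.03 0 0 0.057; 0.333 -0.333 0.03 0 0 0.057; 0.333 -0.333 0.03 0 0 0.057; 0.333 -0.333 0.03 0 0 0.057"
  fingers: 0

```text
time: 0.72
tcp_pos: [0.3781, 0.3962, 0.2484]
tcp_rot: [-3.139, 0.001, 3.032]
wrist_force: [-0.6, 0.5, -0.6]
gripper_width: 0.001
```

>>> apply_moves:
  deltas: "0.05 -0.45 0 0 0 0; 0.05 -0.45 0 0 0 0; 0.05 -0.45 0 0 0 0; 0.05 -0.45 0 0 0 0; 0.05 -0.45 0 0 0 0"

```text
time: 1.35
tcp_pos: [0.4079, 0.1223, 0.2483]
tcp_rot: [-3.137, 0.001, 3.027]
wrist_force: [-0.8, 0.9, 0.4]
gripper_width: -0.001
```

>>> apply_moves:
  deltas: "0.04 -0.39 0 0 0 0; 0.04 -0.39 0 0 0 0; 0.04 -0.39 0 0 0 0; 0.04 -0.39 0 0 0 0; 0.04 -0.39 0 0 0 0"

```text
time: 1.98
tcp_pos: [0.4314, -0.1159, 0.248]
tcp_rot: [-3.136, 0.0, 3.019]
wrist_force: [-0.5, 1.3, -0.4]
gripper_width: 0.003
```

>>> apply_moves:
  deltas: "0.005 0.012 -0.1 0 0 0.005; 0.005 0.012 -0.217 0 0 0.005; 0.005 0.012 -0.217 0 0 0.005; 0.005 0.012 -0.217 0 0 0.005"

```text
time: 2.48
tcp_pos: [0.4348, -0.1082, 0.1186]
tcp_rot: [-3.136, -0.0, 3.036]
wrist_force: [1.0, -0.6, 1.6]
gripper_width: -0.002
```

```bash
cat > look.py <<'E'
import sys
from h import *
from bench import monitor, optics
t=sys.argv[1]
s=monitor.read_state();print(s['time'],s['tcp_pos'].round(4),s['wrist_force'].round(1))
for n,(a,b,c,d) in dict(top=(190,310,220,400),side=(150,310,220,420)).items():
    p,dd=optics.capture(n);k=optics.calibration(n);np.savez(f'{n}{t}.npz',p=p,d=dd,**k)
    cv2.imwrite(f'pics/{n}{t}.png',cv2.resize(p[a:b,c:d,::-1],None,fx=3.7,fy=3.7,interpolation=2))
E
python3 look.py 1
```

```text
2.475 [ 0.4348 -0.1082  0.1186] [ 1.  -0.6  1.6]
```

View pics/top1.png

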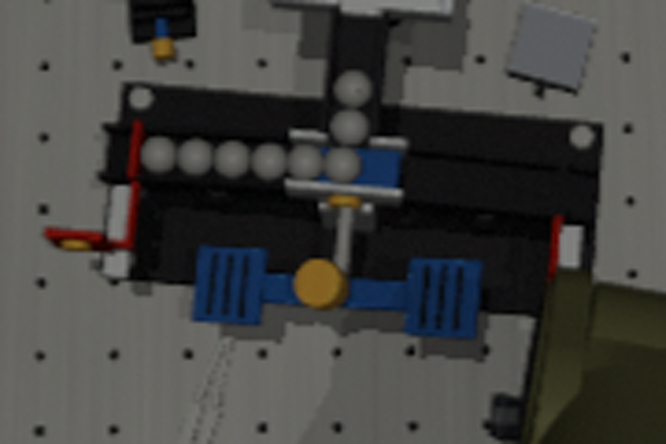

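View pics/side1.png

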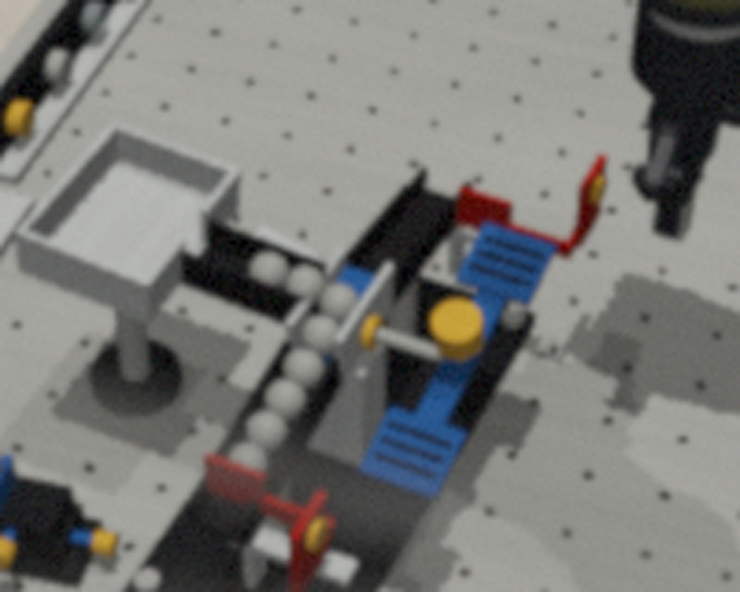

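>>> apply_moves:
  deltas: "0.025 -0.0027 0 0 0 0; 0.05 -0.0053 0 0 0 0; 0.066 -0.007 0 0 0 0; 0.083 -0.0088 0 0 0 0; 0.099 -0.0106 0 0 0 0"

```text
time: 3.2
tcp_pos: [0.4955, -0.1151, 0.1197]
tcp_rot: [-3.135, 0.003, 3.035]
wrist_force: [-0.9, 0.1, 0.5]
gripper_width: 0.003
```

>>> apply_moves:
  deltas: "0.005 -0.0005 0 0 0 0; 0.01 -0.001 0 0 0 0; 0.013 -0.0014 0 0 0 0"

```text
time: 3.58
tcp_pos: [0.5031, -0.1159, 0.1196]
tcp_rot: [-3.136, 0.002, 3.035]
wrist_force: [-0.6, 0.4, 0.0]
gripper_width: 0.001
```

```bash
python3 look.py 2
```

```text
3.575 [ 0.5031 -0.1159  0.1196] [-0.6  0.4  0. ]
```

View pics/side2.png

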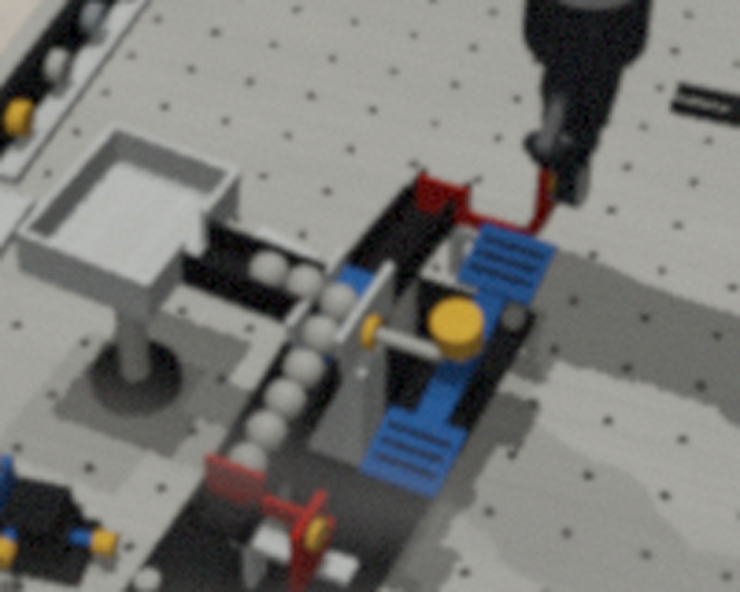

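The finger is pushing the tab and the shutter is nearly across the lane. I'll creep it to the stop, watching the force.

>>> apply_moves:
  deltas: "0.004 -0.0004 0 0 0 0; 0.007 -0.0007 0 0 0 0"

```text
time: 3.92
tcp_pos: [0.5075, -0.1164, 0.1196]
tcp_rot: [-3.135, 0.003, 3.035]
wrist_force: [-1.5, 0.5, 0.8]
gripper_width: 0.002
```

>>> apply_moves:
  deltas: "0.004 -0.0004 0 0 0 0; 0.006 -0.0006 0 0 0 0"

```text
time: 4.18
tcp_pos: [0.5113, -0.1168, 0.1196]
tcp_rot: [-3.135, 0.003, 3.035]
wrist_force: [-0.7, 0.2, 0.4]
gripper_width: 0.001
```

>>> apply_moves:
  deltas: "0.003 -0.0003 0 0 0 0; 0.005 -0.0005 0 0 0 0"

```text
time: 4.42
tcp_pos: [0.5118, -0.1169, 0.1195]
tcp_rot: [-3.136, -0.002, 3.035]
wrist_force: [-11.1, 2.1, 9.9]
gripper_width: -0.003
```

>>> apply_moves:
  deltas: "0.003 -0.0003 0 0 0 0; 0.005 -0.0005 0 0 0 0"

```text
time: 4.68
tcp_pos: [0.5117, -0.1169, 0.1194]
tcp_rot: [-3.136, -0.008, 3.035]
wrist_force: [-13.9, 1.4, 11.5]
gripper_width: 0.001
```

>>> apply_moves:
  deltas: "-0.04 0.0043 0 0 0 0; -0.083 0.0088 0 0 0 0; -0.083 0.0088 0.1 0 0 0; -0.083 0.0088 0.18 0 0 0; -0.083 0.0088 0.18 0 0 0"

```text
time: 5.3
tcp_pos: [0.4645, -0.1121, 0.2313]
tcp_rot: [-3.135, 0.0, 3.035]
wrist_force: [0.4, -0.6, 0.8]
gripper_width: -0.001
```

```bash
python3 look.py 3
```

```text
5.3 [ 0.4645 -0.1121  0.2313] [ 0.4 -0.6  0.8]
```

View pics/side3.png

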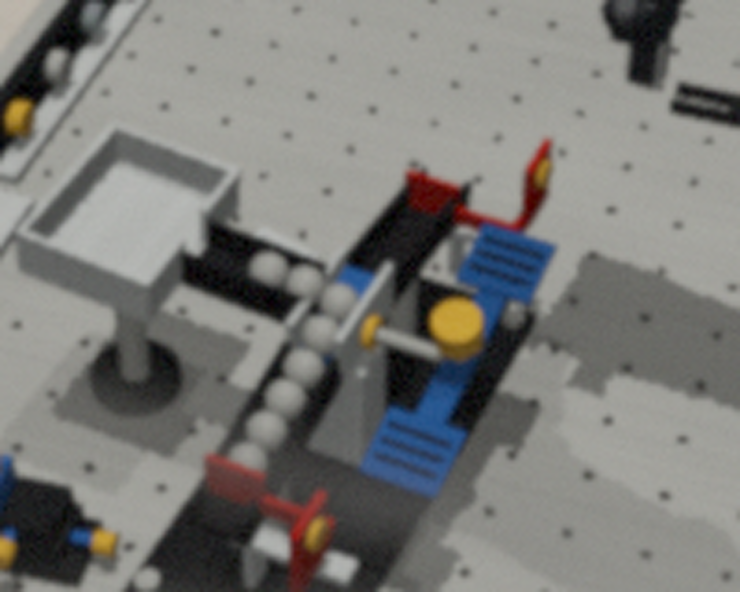

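View pics/top3.png

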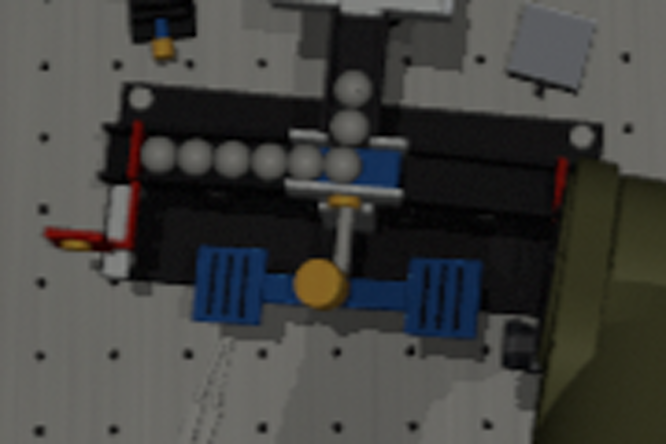

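The shutter blade now spans the lane and mirrors the left one. Next I'll go over the right pad.

>>> apply_moves:
  deltas: "0.086 0.152 0 0 0 0; 0.086 0.152 0 0 0 0; 0.086 0.152 -0.03 0 0 0; 0.086 0.152 -0.105 0 0 0; 0.086 0.152 -0.105 0 0 0"

```text
time: 6.02
tcp_pos: [0.5112, -0.0203, 0.1613]
tcp_rot: [-3.135, -0.015, 3.035]
wrist_force: [-0.5, 0.2, 0.7]
gripper_width: -0.0
```

```bash
python3 look.py 4
```

```text
6.025 [ 0.5112 -0.0203  0.1613] [-0.5  0.2  0.7]
```

View pics/side4.png

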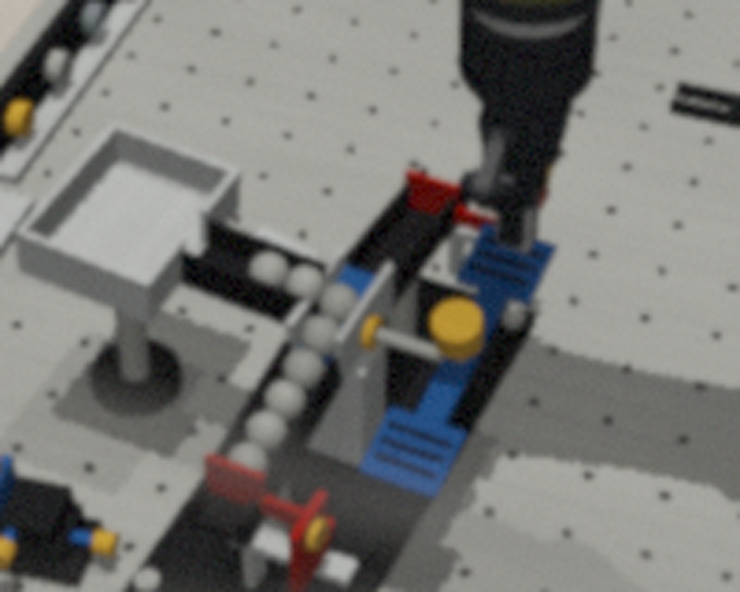

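>>> apply_moves:
  deltas: "0.008 0 -0.015 0 0 0; 0.008 0 -0.028 0 0 0; 0.008 0 -0.041 0 0 0; 0.008 0 -0.054 0 0 0; 0.008 0 -0.064 0 0 0"

```text
time: 6.75
tcp_pos: [0.5184, -0.0206, 0.1258]
tcp_rot: [-3.136, -0.008, 3.035]
wrist_force: [0.9, 0.7, 1.0]
gripper_width: 0.003
```

>>> apply_moves:
  deltas: "0 0 -0.006 0 0 0; 0 0 -0.009 0 0 0; 0 0 -0.012 0 0 0"

```text
time: 7.12
tcp_pos: [0.5184, -0.0205, 0.1185]
tcp_rot: [-3.136, -0.008, 3.035]
wrist_force: [0.8, -0.6, -0.2]
gripper_width: 0.003
```

```bash
python3 look.py 5
```

```text
7.125 [ 0.5184 -0.0205  0.1185] [ 0.8 -0.6 -0.2]
```

View pics/side5.png

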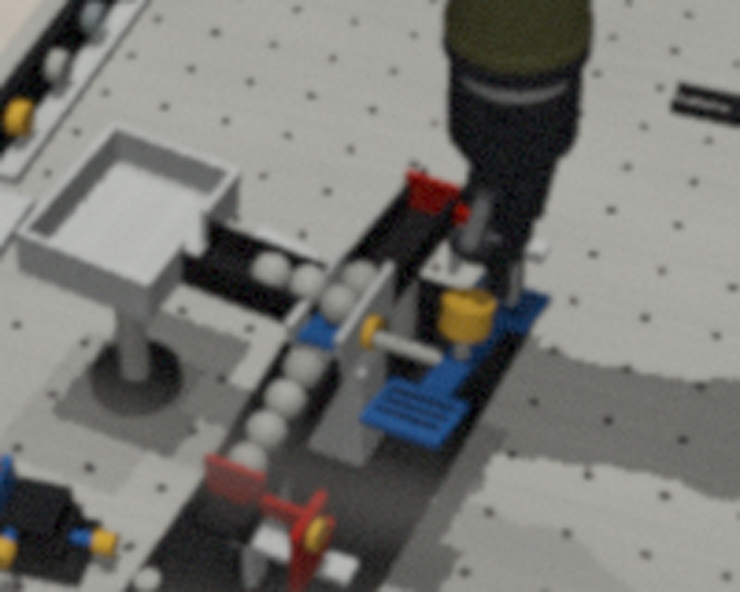

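The gate has tipped over and the balls are starting to roll. I'll hold lightly for a moment, then lift.

>>> apply_moves:
  deltas: "0 0 -0.003 0 0 0; 0 0 -0.005 0 0 0; 0 0 -0.005 0 0 0; 0 0 -0.005 0 0 0; 0 0 -0.005 0 0 0"

```text
time: 7.85
tcp_pos: [0.5184, -0.0205, 0.1156]
tcp_rot: [-3.136, -0.008, 3.035]
wrist_force: [0.7, -0.1, 2.2]
gripper_width: 0.002
```

```bash
python3 look.py 6
```

```text
7.85 [ 0.5184 -0.0205  0.1156] [ 0.7 -0.1  2.2]
```

View pics/side6.png

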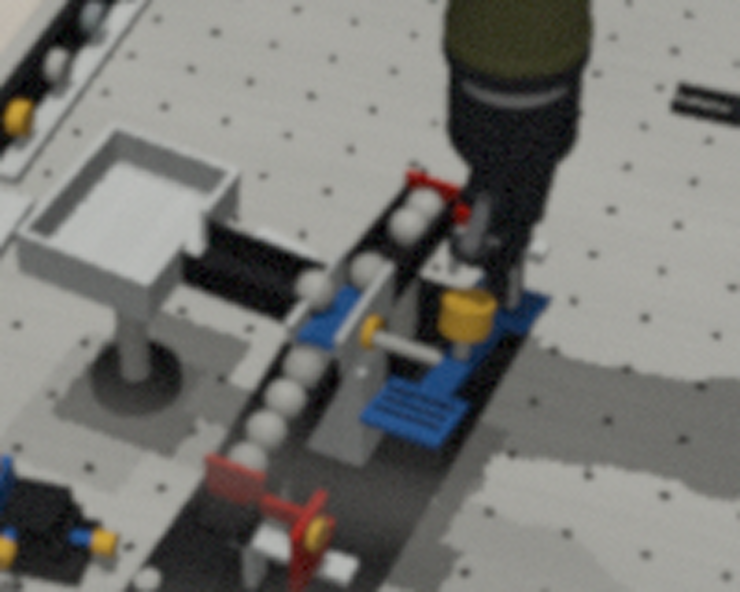

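Two balls are at the shutter, one is entering the lane and the last is coming onto the gate. I'll keep holding, then lift and back away.

>>> apply_moves:
  deltas: "0 0 0 0 0 0; 0 0 0 0 0 0; 0 0 0 0 0 0; 0 0 0 0 0 0; 0 0 0 0 0 0"

```text
time: 8.57
tcp_pos: [0.5184, -0.0205, 0.1156]
tcp_rot: [-3.136, -0.008, 3.035]
wrist_force: [-0.7, 0.1, 2.7]
gripper_width: -0.002
```

>>> apply_moves:
  deltas: "0 0 0.03 0 0 0; 0 0 0.12 0 0 0; 0 0 0.22 0 0 0; -0.1 0.1 0.22 0 0 0; -0.15 0.2 0.22 0 0 0"

```text
time: 9.2
tcp_pos: [0.441, 0.0773, 0.2481]
tcp_rot: [-3.136, -0.007, 3.032]
wrist_force: [1.5, 1.2, -0.3]
gripper_width: 0.002
```

>>> apply_moves:
  deltas: "-0.05 0.3 0 0 0 0; -0.05 0.4 0 0 0 0; -0.05 0.5 0 0 0 0; -0.05 0.5 0 0 0 0; -0.05 0.5 0 0 0 0"

```text
time: 9.82
tcp_pos: [0.4102, 0.3797, 0.2478]
tcp_rot: [-3.136, -0.007, 3.033]
wrist_force: [1.2, -0.1, 0.5]
gripper_width: -0.001
```

```bash
python3 look.py 7
```

```text
9.825 [0.4102 0.3797 0.2478] [ 1.2 -0.1  0.5]
```

View pics/side7.png

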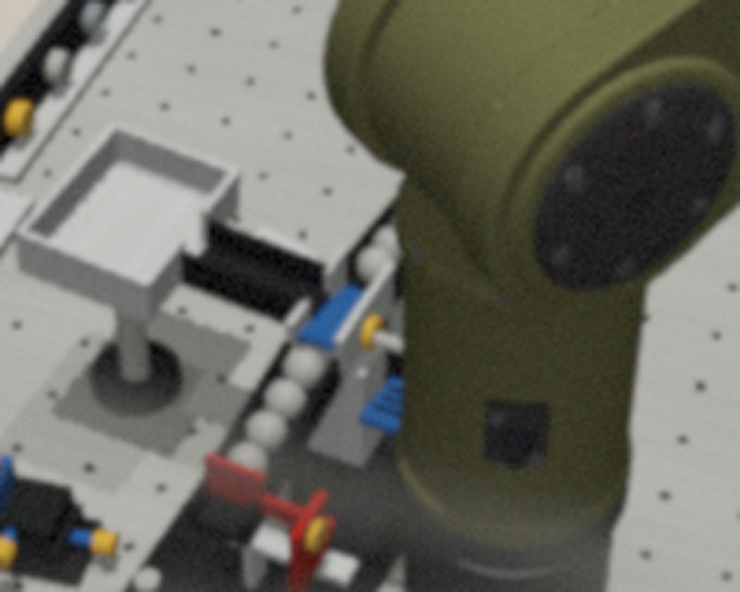

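View pics/top7.png

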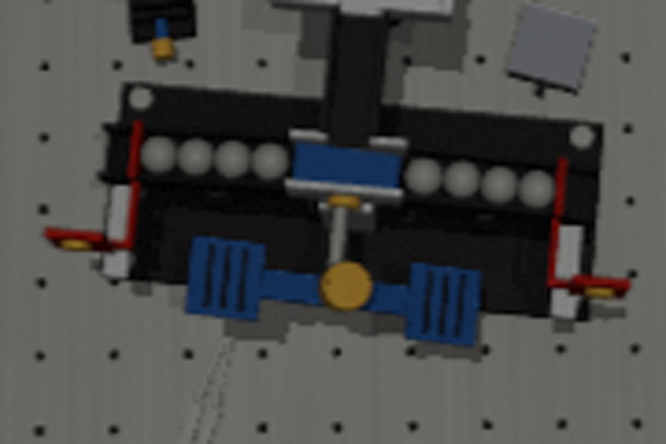

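The top view shows four balls in each lane, the gate empty and tipped right, and both shutters home. I'll check the shutter opening numerically and compare the loose items with the first picture.

Run:
```python
from fit import *
w=load('top7.npz');r=masks(w['p'])['red'];m=np.zeros_like(r);m[250:275,371:395]=r[250:275,371:395]
vv,uu=np.nonzero(m);c=ray(w,uu.mean(),vv.mean(),.149);p=s.x
d=np.array([np.cos(p[2]),np.sin(p[2])])@(c-p[:2]);print('tab mid xf',d,'home -.060; opening',-.060-d)
D=np.abs(w['p'].astype(int)-z['p']).max(2)
for n,(a,b,e,f2) in dict(positioner=(145,210,240,280),chip=(185,218,350,385),tweez=(280,335,258,290),driver=(290,345,160,215),post=(245,268,162,185),fork=(285,328,478,500)).items(): print(n,(D[a:b,e:f2]>45).sum())
from bench import workorder,monitor
print(monitor.read_state()['dq'].round(3))
```

```text
[273 257  19  20 369] ((282.0, 266.5), (19.0, 18.0), 90.0)
[329 260  20  21 407] ((338.5, 270.0), (20.0, 19.0), 90.0)
232 247 252 254 239.78787878787878 252.96969696969697
371 388 281 283 380.2857142857143 281.9428571428571
[array([0.6721, 0.1819]), array([ 0.6416, -0.1175])]
[ 0.6019247   0.03873646 -0.10644552  0.03597715] -6.098879089199657
[-0.   1.4 -0.4 -1.5  0.4  1.  -0.  -1.   0.3]
tab mid xf -0.058570066497258155 home -.060; opening -0.0014299335027418425
positioner 0
chip 0
tweez 0
driver 681
post 0
fork 0
[ 0.057 -0.036  0.07   0.066  0.018  0.007  0.063]
```

The shutter is home to within 1.5 mm, and nothing else has changed except the driver's region, where the arm is hovering overhead. I'll move off and check that.

>>> apply_moves:
  deltas: "-0.3 0.3 0 0 0 0; -0.3 0.3 0 0 0 0; -0.3 0.3 0 0 0 0; -0.3 0.3 0 0 0 0; -0.3 0.3 0 0 0 0"

```text
time: 10.55
tcp_pos: [0.2233, 0.5663, 0.2467]
tcp_rot: [-3.139, -0.012, 3.047]
wrist_force: [1.3, -0.7, 0.0]
gripper_width: -0.001
```

```bash
python3 look.py 8
python3 - <<'E'
import numpy as np,cv2
z=np.load('top0.npz');w=np.load('top8.npz')
D=np.abs(w['p'].astype(int)-z['p']).max(2);print((D[290:345,160:215]>45).sum())
cv2.imwrite('pics/full8.png',w['p'][:,:,::-1])
E
```

```text
10.55 [0.2233 0.5663 0.2467] [ 1.3 -0.7  0. ]
0
```

View pics/full8.png

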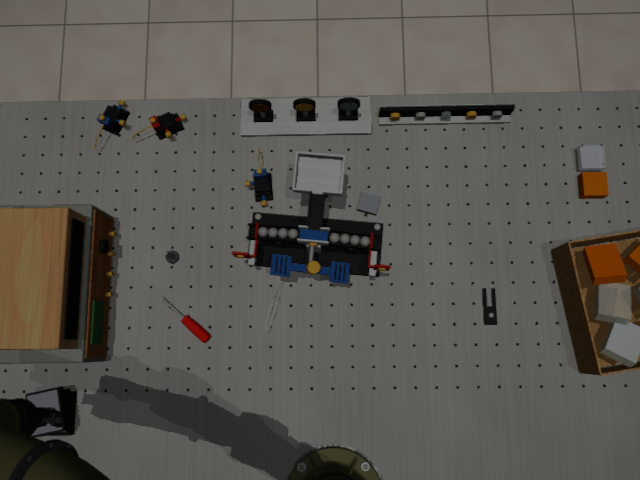

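View pics/side8.png

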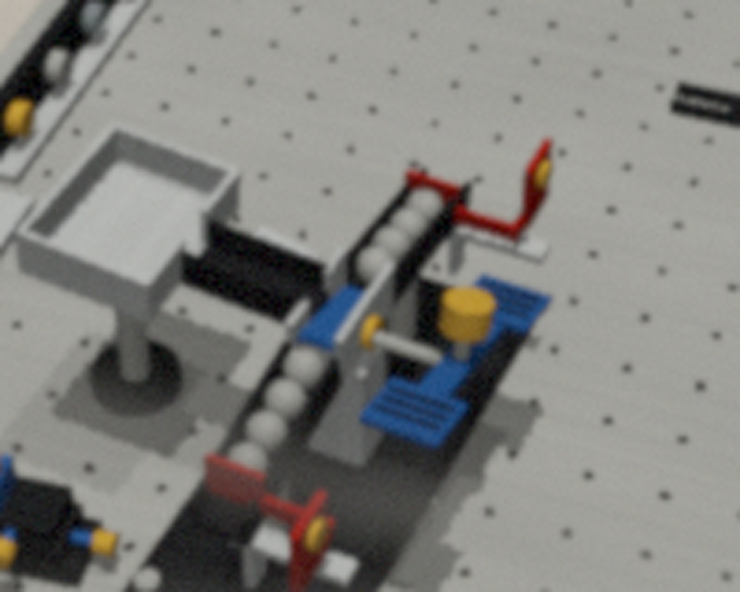

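Both views show the job done: four balls sit in each lane, the gate is fully over to the right, and the bench is undisturbed.

```bash
python3 -c "
from bench import workorder
print(workorder.job_done())"
```

```text
the job is handed in; nothing more can be done
None
```

The job is done and handed in. With shut fingertips I pushed the right red shutter to its stop, where the wrist force rose to about 14 N sideways. I then pressed the right blue pad down until the gate tipped over, waited for the balls to roll, and backed the arm away.

**Last checks:**
- **Balls and gate:** four balls are in the right lane and the stored four are still in the left. The gate is empty and over to the right; I judged this from the pictures and did not measure its angle.
- **Shutters:** the right shutter measured home, at −1.4 mm opening, which is within the roughly 2 mm calibration error. The left shutter looks unmoved.
- **Loose items:** none of the six had changed from the first picture. The screwdriver's area differed at first because the arm was hovering over it; it matched once the arm moved off.
- **Time:** about 10.7 s of the 48 s allowed. No check failed.

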